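# Switch on the last light circuit with its spare key

### The job

Two of the three key switches on the sloping desk unit have their keys in and are on; the third is empty. Take the matching spare, the round-bowed key, from the wooden block, push it fully home into the empty switch, and only then turn it clockwise to its stop, a good sixth of a turn, so that it is on like the others. Leave the key in, let go, and leave the other switches, the bar-handled key and the glass and crockery as they are.

Things in the scene. Friction and masses are not known exactly. Their poses are not given: they have to be found in the camera images.
- desk: grey metal desk unit that switches the hall's lights, 200 deep (x) x 400 wide (y), with a face sloping 30 degrees towards the robot, 32 high at the front, 148 at the back; origin on the table under its middle; fixed. Three alike key switches stand in a row on the face, 120 apart, in random order: black base 74 x 74 x 10 and round steel barrel 56 diameter x 44 long, square to the face.
- lock_a_mouth (a point): centre of the outer end of the EMPTY switch's barrel. z points out along the barrel's axis, leaning 30 degrees from vertical towards the robot; x lies along the long side of the key slot and turns with the barrel. The slot is 22 (x) x 10 (y), 40 deep, with a 3 mm lead-in.
- lock_a (a joint): turn of the empty switch's barrel (rad): near 0 (0 to 0.25) = off, with the slot roughly up and down the slope; grows clockwise seen from outside along the barrel's axis; hits its stop at 1.22 = on. A little friction holds it where it is left.
- lock_b_mouth (a point): mouth of one switch that already has its key in (round bow standing 58 mm out of it); axes as for the empty one
- lock_b (a joint): turn of that switch (rad), already on (about 1.2)
- lock_c_mouth (a point): mouth of the other switch that already has its key in (round bow standing 58 mm out of it); axes as for the empty one
- lock_c (a joint): turn of that switch (rad), already on (about 1.2)
- stand: light wood key block, 80 (x) x 170 (y) x 45 high, origin on the table under its middle; fixed. Two keys stand upright in its slots, 45 mm either side of its middle along its y, in random order; the slots run along its y.
- round_key: the spare: steel key 92 long, 0.12 kg. Origin: middle of its collar's underside, which rests on the block, and on the lock's mouth when fully in. z from blade to bow, x along the blade's width. Below: flat blade 20 (x) x 8 (y) x 34 long, last 5 only 15 x 5. Above: collar 26 x 14 x 8, then flat disc bow 52 diameter, 10 thick (y), centred 32 above the origin. Works either way round.
- bar_key: a steel key for something else: a T-shaped handle with a round bar 56 long (x), 12 thick, centred 44 above its collar's underside (origin); collar 26 x 14 x 6; axes as for the round key. It stays in the block.
- tumbler1: clear glass tumbler, 72 dia x 110 high, behind the key stand; origin at the centre of its underside; a bystander
- tumbler2: clear glass tumbler, 68 dia x 90 high, in front of the desk unit; origin at the centre of its underside; a bystander
- mug: white mug, 80 dia x 90 high with a side handle, to the front right of the desk unit; origin at the centre of its underside; a bystander
- bowl: white bowl, 140 dia x 60 high; origin at the centre of its underside; a bystander
- jar: amber jar with steel lid, 70 dia x 100 high; origin at the centre of its underside; a bystander
Things that resemble listed ones, but are neither listed nor needed, are in the scene too. Leave any pink or purple look-alike of the round_key alone.

How it is judged:
On the way, in this order (a step that is already met when the one before it is completed fails the run):
1. the round-bowed key is fully home in the empty switch, the switch not yet turned on (distance between round_key and lock_a_mouth below 0.006 m and angle between the z axis of round_key and the z axis of lock_a_mouth, either way round below 0.12 rad and value of joint lock_a below 0.6 rad), for 0.2 s.
2. the switch is turned clockwise to its stop with the key in (distance between round_key and lock_a_mouth below 0.006 m and angle between the z axis of round_key and the z axis of lock_a_mouth, either way round below 0.12 rad and value of joint lock_a above 1.05 rad), for 0.2 s.
At the end, for the whole second after the job is handed in: The round-bowed key rests fully home in the switch that was empty (collar within 6 mm of the mouth, axis within 7 degrees), that switch is turned to at least 1.05 rad (stop at 1.22), the other two switches are still on (above 0.9 rad), and the key is let go and at rest (all of step 2 and value of joint each of lock_b, lock_c above 0.9 rad and linear speed of round_key below 0.02 m/s); the robot touches nothing.
It fails at once if one of the other two switches is turned back (value of joint any of lock_b, lock_c below 0.9 rad).
It fails at once if the bar-handled key is taken out or shifted by more than 25 mm (distance of bar_key from where it was at the start of the episode above 0.025 m).
It fails at once if a glass, jar or piece of crockery is shoved by more than 40 mm or knocked over (distance of any of tumbler1, tumbler2, mug, bowl, jar from where it was at the start of the episode above 0.04 m or angle between any of tumbler1, tumbler2, mug, bowl, jar's own z axis and vertical above 0.5 rad).
It also fails if it takes over 48 s, if anything falls off the work surface, if the arm or the gripper's body presses on something with over 40 N, if the wrist force passes 120 N, or if a joint passes its speed limit or range.

### The arm

A 6-joint arm with a two-finger parallel gripper is mounted at the origin on the work surface. World frame = base frame: x ahead of the robot, y to its left, z up, the work surface at z = 0. Lengths are in m, angles in rad, forces in N, time in s.
With the tool pointing down it reaches from about 0.25 to 0.725 m from the base axis. Payload 4 kg.
Tool frame: the origin (TCP) lies at the very end of the fingers, on their centre line; the grasp point (between the pads) lies 19 mm behind it; z points along the fingers, y is the line along which they close (so a half turn about z gives the same grasp; the last joint's range is limited). The gripper opens to 85 mm and grips with 20 to 120 N. Pads are 22 mm wide; open, the fingers measure 114 mm over their backs; the gripper's body (76 mm by 85 mm) begins 54 mm behind the grasp point. The pads swing forward as they close: fully open they stand 13 mm farther back than shut.
Start: joints at [1.182, 0.241, 0.005, 1.335, 0, 1.571], TCP at [0.19, 0.463, 0.231] pointing down, gripper open.
Joint ranges: [-2.72, 2.72], [-1.05, 1.87], [-1.09, 1.28], [-1.99, 2.15], [-1.42, 1.44], [-3.14, 3.14]. Speed limits (rad/s): [2.79, 2.79, 3.14, 3.14, 3.14, 3.14].

### API

Orientations are given as a unit quaternion [x, y, z, w].
In Python, from workcell import monitor, viewer, job gives the robot as it stands.
- The arm moves only by the tool arm_command, never from a script. Its argument "increments" is a list of rows, each an object of numbers: "dx", "dy", "dz": the shift along the tool's x, y, z in cm; "wx", "wy", "wz": the turn, a rotation vector about the tool's x, y, z in rad; "grip": the finger opening in cm, from 0 to 8.54. In form: [{"dx": .., "dy": .., "dz": .., "wx": .., "wy": .., "wz": .., "grip": ..}, ...]. A call has 1 to 10 rows; each row is the pose to reach, as a shift and turn from the pose commanded when the call began, along the tool's axes at that moment; what a row does not reach only later rows make up. A row lasts 1/10 s, in which the tool goes at most 50 mm and 8.59 degrees, less where a joint would pass 70% of its speed; a pose out of reach is approached as far as the arm can. A call with a gripper value outside its range is refused whole. The fingers move at their own pace and stop on an object; the grip force is fixed at half the most. Time passes only in rows, so rows that repeat a pose let the fingers close. It gives the time, the measured TCP pose, the force, the opening and the grip force at its end, in the units of the state.
- monitor.get_obs(): the state, without advancing time (a new reading comes with each control period).
- viewer.camera(name): name is "scene" or "top" or "wrist"; returns (picture, depth): 420x560x3 uint8, red, green, blue; 420x560 float32, m along the optical axis (not along the pixel's ray), 0 where there is no reading.
- viewer.get_calibration(name): a dict with "fovy" (degrees; the focal length in pixels is half the picture's height over the tangent of half this angle, whatever the lens; pixels are square), "cx", "cy" (the principal point, pixels), "view" (4x4, takes a point from world to camera coordinates). Camera axes: x right, y up, looking along -z (the intrinsics and any distortion apply to the point x, -y, -z); pixel columns grow to the right and rows downward; lengths in m; the calibration is good to about 2 mm. A picture is of the moment at which its call begins: read the wrist's pose just before it. get_calibration takes no time and is no camera call; for the wrist camera it gives the pose at the moment of the call.
- job.job_done(): hands the job in; it is judged then, once.
The state is a dict: "clock": time; "joint_pos": joint angles; "joint_vel": joint speeds; "tau": joint torques, N m; "eef_pos": TCP position; "tool_rot": TCP orientation; "ft_force": force on the tool from outside, world axes, zero at the start; "ft_torque": the same for the moment, N m; "grip_width": finger opening in m; "grasp_force": force on a finger pad.
Only numpy, scipy, OpenCV 4.12 (cv2) and the standard library are available. Lean on these libraries where they do the work, as an engineer would, in place of code of your own. Each camera call takes 0.05 s, during which the arm holds its last target. There are 200 camera calls.

## Working session

There is one attempt and no reset: what is moved stays moved. The work goes in short steps, Python scripts to look and compute and a tool call to move; the robot and the scene stay as the last step left them, time stands still between calls to the robot, and variables do not carry over. Pictures are saved under pics/ and viewed, at most 10 in all, crops included, and the job is handed in when it is done.

Besides the shell and the picture viewer there is one more tool, called after "Request:" by a JSON object that holds its "name" and its "arguments", one argument or row to a line. arm_command: Moves the arm, as the interface text tells. Its arguments: {"type":"object","properties":{"increments":{"type":"array","items":{"type":"object","properties":{"dx":{"type":"number"},"dy":{"type":"number"},"dz":{"type":"number"},"wx":{"type":"number"},"wy":{"type":"number"},"wz":{"type":"number"},"grip":{"type":"number"}}}}},"required":["increments"]}

```bash
mkdir -p pics
cat > h.py <<'E'
import numpy as np, cv2
from workcell import monitor, viewer, job
from scipy.spatial.transform import Rotation as R
def shot(name,fn):
    cal=viewer.get_calibration(name); p,d=viewer.camera(name)
    cv2.imwrite(f'pics/{fn}.png',cv2.cvtColor(p,cv2.COLOR_RGB2BGR)); np.savez(f'pics/{fn}.npz',p=p,d=d,view=cal['view'],f=210/np.tan(np.radians(cal['fovy'])/2),cx=cal['cx'],cy=cal['cy'])
    return cal
def load(fn): return np.load(f'pics/{fn}.npz')
def pts(s):
    d=s['d'];v,u=np.mgrid[:420,:560]
    c=np.stack([(u-s['cx'])/s['f']*d,-(v-s['cy'])/s['f']*d,-d,np.ones_like(d)],-1)
    return (c@np.linalg.inv(s['view']).T)[...,:3]
E
python3 - <<'E'
from h import *
for n in ('scene','top','wrist'):
    c=shot(n,n+'0'); print(n,c)
print(monitor.get_obs())
a=cv2.imread('pics/scene0.png')
E
```

```text
scene {'fovy': 47.61212860944413, 'cx': 280.2383384730027, 'cy': 210.04194980273587, 'view': array([[-0.72422444,  0.68956076, -0.00221839,  0.33814984],
       [-0.40311112, -0.4207607 ,  0.81268804,  0.16359115],
       [ 0.55946437,  0.5894628 ,  0.58269479, -1.6569006 ],
       [ 0.        ,  0.        ,  0.        ,  1.        ]])}
top {'fovy': 42.31324300356593, 'cx': 278.1252061791417, 'cy': 209.38384534214578, 'view': array([[-1.00808707e-02, -9.99948830e-01, -8.44298294e-04,
         6.11504109e-02],
       [ 9.92430081e-01, -1.01084138e-02,  1.22394258e-01,
        -5.29409874e-01],
       [-1.22396530e-01,  3.95933667e-04,  9.92481200e-01,
        -1.50225610e+00],
       [ 0.00000000e+00,  0.00000000e+00,  0.00000000e+00,
         1.00000000e+00]])}
wrist {'fovy': 69.09294708667413, 'cx': 278.2096730173371, 'cy': 204.46401543502142, 'view': array([[ 0.37884808,  0.92545798, -0.00128608, -0.49931372],
       [-0.88256325,  0.36086969, -0.30142193,  0.03894473],
       [-0.27848922,  0.11532817,  0.95348999, -0.3800086 ],
       [ 0.        ,  0.        ,  0.        ,  1.        ]])}
{'clock': 0.15, 'joint_pos': array([ 1.18197118e+00,  2.41264776e-01,  4.05791157e-03,  1.33522906e+00,
       -1.20005307e-05,  1.57079541e+00]), 'joint_vel': array([-0.00103309, -0.0021191 ,  0.0040598 , -0.00197167,  0.00091681,
       -0.00238992]), 'tau': array([ 1.60648819e-04, -3.72635400e+01,  2.52638501e+01,  1.23651608e-02,
       -6.53694400e-06, -6.25572980e-07]), 'eef_pos': array([0.18937238, 0.46223253, 0.23061432]), 'tool_rot': array([ 1.93189688e-01,  9.81161084e-01, -8.05513532e-04, -1.52490151e-04]), 'ft_force': array([ 0.08791675,  0.50053413, -0.61580597]), 'ft_torque': array([ 0.00407217, -0.00854215,  0.0028284 ]), 'grasp_force': 0.0, 'grip_width': 0.08541836245054478}
```

View pics/top0.png

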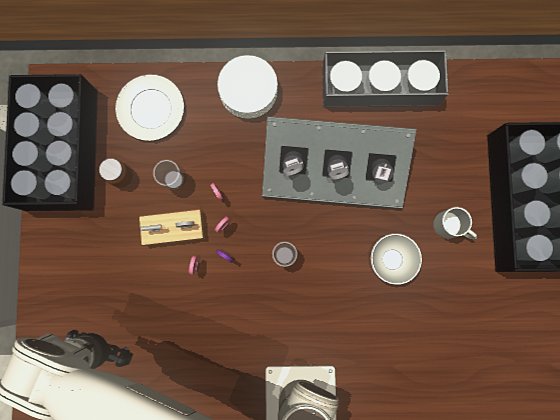

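View pics/scene0.png

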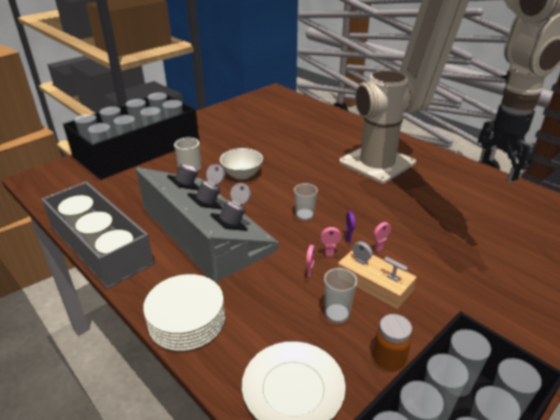

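Top view: the keys stand in the block at (151,229), the bar, and (184,225), a round bow. The switches are at (293,165), (338,170) and (382,172). Only the last seems to have no bow. There are pink and purple look-alikes at (216,190), (222,225), (193,264) and (227,257). I'll confirm in an enlarged crop.

Run:
```python
from h import *
a=cv2.imread('pics/top0.png'); b=cv2.imread('pics/scene0.png')
r=lambda im,x,y,w,h:cv2.resize(im[y:y+h,x:x+w],(400,300),interpolation=cv2.INTER_CUBIC)
cv2.imwrite('pics/crop1.png',np.vstack([np.hstack([r(a,270,130,140,75+30),r(a,130,190,112,84)]),np.hstack([r(b,150,140,120,90),r(b,300,200,140,105)])]))
s=load('top0');P=pts(s)
for u,v in [(151,229),(184,225),(382,172),(338,170),(293,165),(145,240),(200,215),(270,195),(400,200)]: print(u,v,P[v,u].round(4))
```

```text
151 229 [0.4726 0.4001 0.0931]
184 225 [0.4818 0.3096 0.1011]
382 172 [ 0.6222 -0.2291  0.0962]
338 170 [ 0.6171 -0.1022  0.1566]
293 165 [0.6334 0.0154 0.1484]
145 240 [0.4463 0.4277 0.0444]
200 215 [0.5153 0.2754 0.0409]
270 195 [0.5717 0.0785 0.0305]
400 200 [ 0.5525 -0.2886  0.0382]
```

View pics/crop1.png

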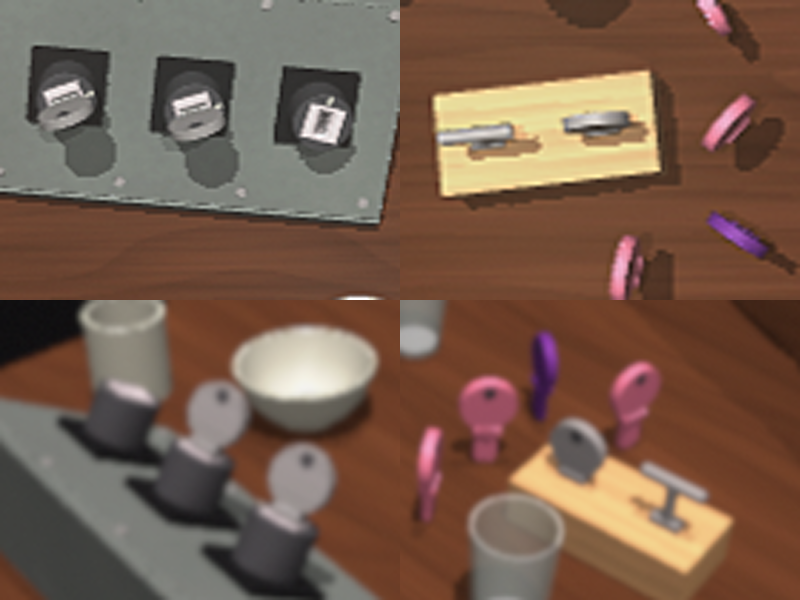

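Confirmed. The steel round bow in the block at top (184,225) is the spare. The pink and purple ones stand off the block, so they are not it. The empty switch is the right-hand one, with a dark slot at top (382,172).

Run:
```python
from h import *
s=load('top0');P=pts(s);p=s['p'];hsv=cv2.cvtColor(p,cv2.COLOR_RGB2HSV)
X,Y,Z=P[...,0],P[...,1],P[...,2]
m=(abs(Z-.045)<.008)&(abs(X-.48)<.09)&(abs(Y-.355)<.13)&(hsv[...,1]>60)
q=P[m];r=cv2.minAreaRect((q[:,:2]*1000).astype(np.float32));print('stand',m.sum(),r,q[:,2].mean())
k=(Z>.068)&(abs(X-.48)<.04)&(abs(Y-.31)<.045);q=P[k];print('key',k.sum(),q.mean(0),q.min(0),q.max(0))
c,sv,vt=np.linalg.svd(q[:,:2]-q[:,:2].mean(0));print(vt[0])
# desk face
n=np.array([-.5,0,.866])
m=(abs(X-.64)<.1)&(abs(Y+.1)<.2)&(Z>.03)&(Z<.15);q=P[m]
best=None
rng=np.random.default_rng(0)
for i in range(400):
    t=q[rng.choice(len(q),3,False)];nn=np.cross(t[1]-t[0],t[2]-t[0]);nn/=np.linalg.norm(nn)+1e-12;nn*=np.sign(nn[2])
    if nn[2]<.8 or nn[2]>.92: continue
    c=(abs((q-t[0])@nn)<.003).sum()
    if best is None or c>best[0]:best=(c,nn,t[0])
c,nn,t=best;inl=q[abs((q-t)@nn)<.003];cen=inl.mean(0);u,_,vt=np.linalg.svd(inl-cen,full_matrices=False);nn=vt[2]*np.sign(vt[2][2]);print('face n',nn,'c',cen,c)
h=(P-cen)@nn
m=(abs(h-.054)<.006)&(abs(X-.63)<.12)&(abs(Y+.1)<.2)
num,lab,st,ce=cv2.connectedComponentsWithStats(m.astype(np.uint8))
for i in range(1,num):
    if st[i,4]>20:print(st[i],ce[i],P[lab==i].mean(0),h[lab==i].mean())
o=monitor.get_obs();print(R.from_quat(o['tool_rot']).as_matrix().round(4))
```

```text
stand 1490 ((503.03765869140625, 343.5372009277344), (194.67971801757812, 180.41917419433594), 74.31490325927734) 0.044169681616173656
key 92 [0.48624687 0.30784426 0.09285071] [0.47957303 0.28550207 0.06891048] [0.49371954 0.33494915 0.11515364]
[ 0.12349616 -0.99234505]
face n [-0.50140964  0.04938474  0.86379947] c [ 0.64726966 -0.11040567  0.08761226] 5546
[283 155  21  15 155] [291.95483871 160.76129032] [0.64627382 0.01780895 0.14143666] 0.05332465851281175
[328 159  21  15 158] [336.85443038 164.65822785] [ 0.63455934 -0.10118302  0.14122802] 0.05314179930729476
[373 163  21  20 284] [382.88028169 172.41549296] [ 0.61332313 -0.22357121  0.13622385] 0.05342313591014273
[[-9.254e-01  3.791e-01 -6.000e-04]
 [ 3.791e-01  9.254e-01 -1.500e-03]
 [-0.000e+00 -1.600e-03 -1.000e+00]]
```

Request:
{"name": "arm_command", "arguments": {
  "increments": [
    {"dx": -4.2,"dy": -0.4,"dz": 0.5,"wz": 0.13,"grip": 5},
    {"dx": -8.4,"dy": -0.8,"dz": 1,"wz": 0.27,"grip": 5},
    {"dx": -12.6,"dy": -1.2,"dz": 1.5,"wz": 0.4,"grip": 5},
    {"dx": -16.8,"dy": -1.6,"dz": 2,"wz": 0.53,"grip": 5},
    {"dx": -21,"dy": -2,"dz": 2.4,"wz": 0.67,"grip": 5},
    {"dx": -25.2,"dy": -2.4,"dz": 2.7,"wz": 0.8,"grip": 5},
    {"dx": -29.4,"dy": -2.7,"dz": 3,"wz": 0.93,"grip": 5},
    {"dx": -33.3,"dy": -3,"dz": 3,"wz": 1.057,"grip": 5},
    {"dx": -33.3,"dy": -3,"dz": 3,"wz": 1.057,"grip": 5},
    {"dx": -33.3,"dy": -3,"dz": 3,"wz": 1.057,"grip": 5}
  ]
}}

```text
validation failed for argument at $.in...
```

Run:
```python
from h import *
shot('wrist','w1');o=monitor.get_obs();print(o['clock'],o['joint_pos'].round(3),o['eef_pos'],'\n',R.from_quat(o['tool_rot']).as_matrix().round(4))
s=load('w1');P=pts(s);X,Y,Z=np.moveaxis(P,-1,0)
k=(Z>.06)&(Z<.108)&(abs(X-.486)<.03)&(abs(Y-.308)<.035);q=P[k];print(k.sum(),q.mean(0),q.min(0),q.max(0));np.save('k.npy',k)
for lo,hi in((.06,.075),(.075,.09),(.09,.1),(.1,.106)):
    w=q[(q[:,2]>lo)&(q[:,2]<hi)]
    if len(w)>10: print(lo,len(w),w.mean(0),cv2.minAreaRect((w[:,:2]*1000).astype(np.float32)),np.linalg.svd(w[:,:2]-w[:,:2].mean(0))[2][0])
m=(abs(Z-.045)<.004)&(abs(X-.48)<.09)&(abs(Y-.355)<.13);q=P[m];print(cv2.minAreaRect((q[:,:2]*1000).astype(np.float32)))
```

```text
0.2 [1.182 0.241 0.004 1.335 0.    1.571] [0.18939892 0.46235762 0.23074242] 
 [[-9.254e-01  3.791e-01 -5.000e-04]
 [ 3.791e-01  9.254e-01 -1.200e-03]
 [ 0.000e+00 -1.300e-03 -1.000e+00]]<stdin>:4: RuntimeWarning: Mean of empty slice.
  ret = um.true_divide(
Traceback (most recent call last):
ValueError: zero-size array to reduction operation minimum which has no identity
```

View pics/w1.png

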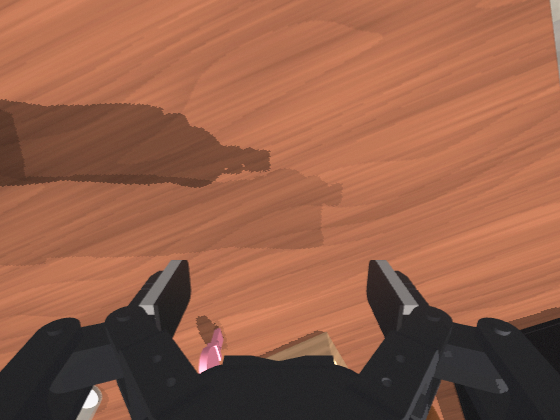

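The move was refused, so the arm hasn't moved and the picture shows bare table from the start pose. I'll retry with every field given in each row.

Request:
{"name": "arm_command", "arguments": {
  "increments": [
    {"dx": -4.2,"dy": -0.4,"dz": 0.5,"wx": 0,"wy": 0,"wz": 0.13,"grip": 5},
    {"dx": -8.4,"dy": -0.8,"dz": 1,"wx": 0,"wy": 0,"wz": 0.27,"grip": 5},
    {"dx": -12.6,"dy": -1.2,"dz": 1.5,"wx": 0,"wy": 0,"wz": 0.4,"grip": 5},
    {"dx": -16.8,"dy": -1.6,"dz": 2,"wx": 0,"wy": 0,"wz": 0.53,"grip": 5},
    {"dx": -21,"dy": -2,"dz": 2.4,"wx": 0,"wy": 0,"wz": 0.67,"grip": 5},
    {"dx": -25.2,"dy": -2.4,"dz": 2.7,"wx": 0,"wy": 0,"wz": 0.8,"grip": 5},
    {"dx": -29.4,"dy": -2.7,"dz": 3,"wx": 0,"wy": 0,"wz": 0.93,"grip": 5},
    {"dx": -33.3,"dy": -3,"dz": 3,"wx": 0,"wy": 0,"wz": 1.057,"grip": 5},
    {"dx": -33.3,"dy": -3,"dz": 3,"wx": 0,"wy": 0,"wz": 1.057,"grip": 5},
    {"dx": -33.3,"dy": -3,"dz": 3,"wx": 0,"wy": 0,"wz": 1.057,"grip": 5}
  ]
}}

```text
clock: 1.2
eef_pos: [0.4866, 0.3079, 0.2006]
tool_rot: [0.662, 0.749, -0.001, -0.0]
ft_force: [-0.2, -0.4, -1.1]
grip_width: 0.0502
grasp_force: 0.0
```

Run:
```python
from h import *
shot('wrist','w2');o=monitor.get_obs();print(o['clock'],o['joint_pos'].round(3),o['eef_pos'],'\n',R.from_quat(o['tool_rot']).as_matrix().round(4))
s=load('w2');P=pts(s);X,Y,Z=np.moveaxis(P,-1,0)
k=(Z>.06)&(Z<.108)&(abs(X-.486)<.03)&(abs(Y-.308)<.035);q=P[k];print(k.sum(),q.mean(0),q.min(0),q.max(0))
for lo,hi in((.06,.075),(.075,.09),(.09,.1),(.1,.106)):
    w=q[(q[:,2]>lo)&(q[:,2]<hi)]
    if len(w)>10: print(lo,len(w),w.mean(0),cv2.minAreaRect((w[:,:2]*1000).astype(np.float32)),np.linalg.svd(w[:,:2]-w[:,:2].mean(0))[2][0])
m=(abs(Z-.045)<.004)&(abs(X-.48)<.09)&(abs(Y-.355)<.13);q=P[m];print(cv2.minAreaRect((q[:,:2]*1000).astype(np.float32)))
```

```text
1.25 [0.565 0.406 0.158 1.324 0.    2.011] [0.48586844 0.30846088 0.20079103] 
 [[-1.249e-01  9.922e-01 -1.400e-03]
 [ 9.922e-01  1.249e-01 -4.000e-04]
 [-2.000e-04 -1.500e-03 -1.000e+00]]
691 [0.48818    0.31787018 0.09763762] [0.4814856  0.28862324 0.07819147] [0.49558136 0.33845269 0.10419183]
0.075 92 [0.48681809 0.33095382 0.08562562] ((488.7779846191406, 313.7178039550781), (9.511248588562012, 49.463008880615234), 6.038249492645264) [-0.10187014  0.99479771]
0.09 266 [0.48817532 0.31953415 0.09629814] ((488.7698669433594, 313.44482421875), (10.076475143432617, 43.632545471191406), 6.857507705688477) [ 0.10467662 -0.99450631]
0.1 333 [0.48856    0.31292631 0.10202622] ((488.8502197265625, 312.57843017578125), (9.976051330566406, 26.164831161499023), 6.974033355712891) [ 0.08279139 -0.9965669 ]
((456.7584533691406, 331.3265075683594), (139.967041015625, 216.4812469482422), 5.827493667602539)
```

View pics/w2.png

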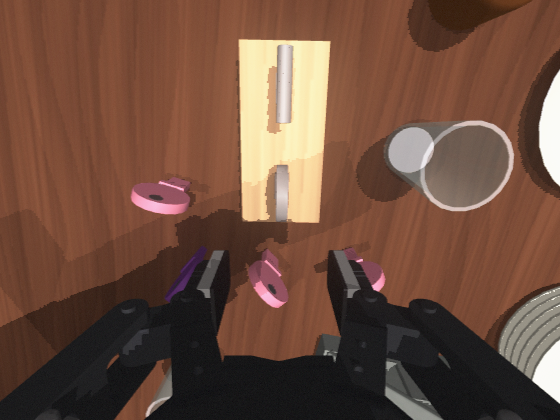

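Wrist view: the steel round bow is edge-on at (281,193), the bar key is at (285,84), and the block is between them. The bow centre comes out at (0.489, 0.313) with its top at 0.103, as expected. I'll descend and grip at mid-bow.

Request:
{"name": "arm_command", "arguments": {
  "increments": [
    {"dx": 0.4,"dy": 0.35,"dz": 2,"wx": 0,"wy": 0,"wz": 0.01,"grip": 5},
    {"dx": 0.4,"dy": 0.35,"dz": 5,"wx": 0,"wy": 0,"wz": 0.01,"grip": 5},
    {"dx": 0.4,"dy": 0.35,"dz": 8,"wx": 0,"wy": 0,"wz": 0.01,"grip": 5},
    {"dx": 0.4,"dy": 0.35,"dz": 11,"wx": 0,"wy": 0,"wz": 0.01,"grip": 5},
    {"dx": 0.4,"dy": 0.35,"dz": 13.3,"wx": 0,"wy": 0,"wz": 0.01,"grip": 5},
    {"dx": 0.4,"dy": 0.35,"dz": 14.3,"wx": 0,"wy": 0,"wz": 0.01,"grip": 5},
    {"dx": 0.4,"dy": 0.35,"dz": 14.3,"wx": 0,"wy": 0,"wz": 0.01,"grip": 5},
    {"dx": 0.4,"dy": 0.35,"dz": 14.3,"wx": 0,"wy": 0,"wz": 0.01,"grip": 0.5},
    {"dx": 0.4,"dy": 0.35,"dz": 14.3,"wx": 0,"wy": 0,"wz": 0.01,"grip": 0.5},
    {"dx": 0.4,"dy": 0.35,"dz": 14.3,"wx": 0,"wy": 0,"wz": 0.01,"grip": 0.5}
  ]
}}

```text
clock: 2.25
eef_pos: [0.4901, 0.3138, 0.06]
tool_rot: [0.665, 0.747, 0.001, 0.0]
ft_force: [-0.2, 0.9, 2.1]
grip_width: 0.0091
grasp_force: 58.4
```

Request:
{"name": "arm_command", "arguments": {
  "increments": [
    {"dx": 0,"dy": 0,"dz": 0,"wx": 0,"wy": 0,"wz": 0,"grip": 0.5},
    {"dx": 0,"dy": 0,"dz": 0,"wx": 0,"wy": 0,"wz": 0,"grip": 0.5},
    {"dx": 0,"dy": 0,"dz": 0,"wx": 0,"wy": 0,"wz": 0,"grip": 0.5}
  ]
}}

```text
clock: 2.55
eef_pos: [0.4901, 0.3138, 0.0599]
tool_rot: [0.665, 0.747, 0.001, 0.0]
ft_force: [-1.4, 0.2, 6.5]
grip_width: 0.0091
grasp_force: 58.8
```

Request:
{"name": "arm_command", "arguments": {
  "increments": [
    {"dx": 0,"dy": 0,"dz": -1,"wx": 0,"wy": 0,"wz": 0,"grip": 0.5},
    {"dx": 0,"dy": 0,"dz": -3,"wx": 0,"wy": 0,"wz": 0,"grip": 0.5},
    {"dx": 0,"dy": 0,"dz": -6,"wx": 0,"wy": 0,"wz": 0,"grip": 0.5},
    {"dx": 0,"dy": 0,"dz": -10,"wx": 0,"wy": 0,"wz": 0,"grip": 0.5},
    {"dx": 0,"dy": 0,"dz": -14,"wx": 0,"wy": 0,"wz": 0,"grip": 0.5},
    {"dx": 0,"dy": 0,"dz": -18,"wx": 0,"wy": 0,"wz": 0,"grip": 0.5},
    {"dx": 0,"dy": 0,"dz": -22,"wx": 0,"wy": 0,"wz": 0,"grip": 0.5},
    {"dx": 0,"dy": 0,"dz": -22,"wx": 0,"wy": 0,"wz": 0,"grip": 0.5}
  ]
}}

```text
clock: 3.35
eef_pos: [0.4916, 0.3143, 0.2857]
tool_rot: [0.665, 0.746, 0.006, 0.002]
ft_force: [0.2, -0.6, -0.3]
grip_width: 0.009
grasp_force: 58.7
```

```bash
cat >> h.py <<'E'
def goal(p,yaw_axis_y,n,off=0):
    z=-n/np.linalg.norm(n);y=yaw_axis_y-(yaw_axis_y@z)*z;y/=np.linalg.norm(y);M=np.stack([np.cross(y,z),y,z],1)
    o=monitor.get_obs();A=R.from_quat(o['tool_rot'])
    rv=(A.inv()*R.from_matrix(M)).as_rotvec();d=A.inv().apply(p-o['eef_pos'])*100
    print('clock',o['clock'],'eef',o['eef_pos'].round(4),'grip',o['grip_width'],'q',o['joint_pos'].round(2),'\nd cm',d.round(2),'rv',rv.round(3),np.linalg.norm(rv));return M
E
python3 - <<'E'
from h import *
n=np.array([-.4975,.049,.866]);n/=np.linalg.norm(n)
c=np.array([.6133,-.2236,.1362])
goal(c+n*.12,np.array([.098,.995,0]),n)
s=load('top0');P=pts(s);p=s['p'].astype(int)
# slot in top view: dark pixels inside whitish plate
sub=p[160:186,368:398].sum(2)//3
print('\n'.join(' '.join(f'{v:3d}' for v in r) for r in sub))
E
```

```text
clock 3.35 eef [0.4916 0.3143 0.2857] grip 0.00902939491530337 q [ 0.57  0.39  0.35  1.52 -0.    2.03] 
d cm [-5.359e+01  1.000e-02  4.280e+00] rv [-0.342 -0.437 -1.328] 1.4390397079858799
 39  45  49  48  48  48  49  52  63  71  71  72  72  72  71  71  70  71  67  56  47  46  47  48  47  46  40  72 118 132
 43  46  49  48  47  51  62  69  69  69  71  72  72  70  70  69  69  68  67  67  60  47  46  46  46  45  39  93 141 132
 33  47  47  48  48  58  66  67  67  69  71  70  70  70  72  71  69  65  64  64  63  56  46  45  47  45  41  96 141 133
 36  48  48  48  56  64  65  66  68  68  69  71  69  82  95  93  86  89  88  61  62  57  49  46  46  44  40  93 140 132
 38  47  48  51  59  63  64  65  68  67  78  92  89  81  79  78  93 166 182  83  78  63  54  45  46  44  46  96 138 132
 42  47  47  51  58  61  62  64  73  87  91  92  85  79  74  71 137 208 167  76  89  85  64  48  43  43  54 104 136 132
 44  48  47  53  57  61  62  73  89  81 122 168 146 120 100  90 139 177  89  71  78  85  85  68  42  38  75 125 136 132
 45  47  49  53  56  60  72  86  86  73 163 245 240 242 238 214 173 142
[... 1508 characters left out ...]
  68  64  73  83  86  84  83  81  78  73  70  65  76 118 129  65  43  33  38  67 113 139 137 133 132
142 143 143 137 127 109  72  76  74  78  86  86  85  83  83  80  79  78  77  74  64  51  47  53  76  88 107 137 133 132
135 135 134 136 133 106  74  73  74  71  68  75  79  82  83  79  79  77  83  93  94  96  97  97  94  87 107 137 133 133
133 133 131 133 136 142 124  71  75  75  74  74  74  75  75  82  93  93  92  92  92  92  92  91  89  87 109 134 132 131
133 133 132 133 135 137 123  86  86  75  75  76  74  83  93  94  94  92  91  91  92  91  92  90  90 114 140 134 132 133
132 133 134 133 135 135 119  89  93  91  92  94  94  94  92  91  92  92  91  91  92  92  90  87 110 140 135 133 134 133
```

Request:
{"name": "arm_command", "arguments": {
  "increments": [
    {"dx": -4,"dy": 0,"dz": 0,"wx": -0.03,"wy": -0.04,"wz": -0.12,"grip": 0.5},
    {"dx": -8.5,"dy": 0,"dz": 0,"wx": -0.06,"wy": -0.08,"wz": -0.24,"grip": 0.5},
    {"dx": -13,"dy": 0,"dz": 0,"wx": -0.09,"wy": -0.12,"wz": -0.36,"grip": 0.5},
    {"dx": -17.5,"dy": 0,"dz": 0,"wx": -0.12,"wy": -0.16,"wz": -0.48,"grip": 0.5},
    {"dx": -22,"dy": 0,"dz": 0,"wx": -0.155,"wy": -0.2,"wz": -0.6,"grip": 0.5},
    {"dx": -26.5,"dy": 0,"dz": 0,"wx": -0.19,"wy": -0.24,"wz": -0.72,"grip": 0.5},
    {"dx": -31,"dy": 0,"dz": 0,"wx": -0.22,"wy": -0.28,"wz": -0.84,"grip": 0.5},
    {"dx": -35.5,"dy": 0,"dz": 0,"wx": -0.25,"wy": -0.32,"wz": -0.96,"grip": 0.5},
    {"dx": -40,"dy": 0,"dz": 0,"wx": -0.28,"wy": -0.36,"wz": -1.08,"grip": 0.5},
    {"dx": -44,"dy": 0,"dz": 0,"wx": -0.31,"wy": -0.4,"wz": -1.2,"grip": 0.5}
  ]
}}

```text
clock: 4.35
eef_pos: [0.5384, -0.1205, 0.2776]
tool_rot: [0.117, 0.965, -0.016, 0.233]
ft_force: [0.9, 0.2, -1.5]
grip_width: 0.0093
grasp_force: 58.5
```

Request:
{"name": "arm_command", "arguments": {
  "increments": [
    {"dx": 0,"dy": 0,"dz": 0,"wx": 0,"wy": 0,"wz": 0,"grip": 0.5},
    {"dx": 0,"dy": 0,"dz": 0,"wx": 0,"wy": 0,"wz": 0,"grip": 0.5}
  ]
}}

```text
clock: 4.55
eef_pos: [0.538, -0.1204, 0.2771]
tool_rot: [0.122, 0.965, -0.015, 0.231]
ft_force: [0.1, -0.0, -2.0]
grip_width: 0.0093
grasp_force: 58.8
```

Run:
```python
from h import *
n=np.array([-.4975,.049,.866]);n/=np.linalg.norm(n)
c=np.array([.6133,-.2236,.1362])
goal(c+n*.12,np.array([.098,.995,0]),n)
```

```text
clock 4.55 eef [ 0.538  -0.1204  0.2771] grip 0.0092559612085953 q [-0.23 -0.02 -0.29  0.84  0.02  0.03] 
d cm [-1.9  -9.16  4.83] rv [-0.047 -0.055 -0.142] 0.15903954875790524
```

Request:
{"name": "arm_command", "arguments": {
  "increments": [
    {"dx": -0.5,"dy": -3,"dz": 0.5,"wx": -0.02,"wy": -0.02,"wz": -0.05,"grip": 0.5},
    {"dx": -1,"dy": -6,"dz": 1.5,"wx": -0.03,"wy": -0.04,"wz": -0.1,"grip": 0.5},
    {"dx": -1.9,"dy": -9.15,"dz": 3.5,"wx": -0.047,"wy": -0.055,"wz": -0.142,"grip": 0.5},
    {"dx": -1.9,"dy": -9.15,"dz": 4.8,"wx": -0.047,"wy": -0.055,"wz": -0.142,"grip": 0.5},
    {"dx": -1.9,"dy": -9.15,"dz": 4.8,"wx": -0.047,"wy": -0.055,"wz": -0.142,"grip": 0.5},
    {"dx": -1.9,"dy": -9.15,"dz": 4.8,"wx": -0.047,"wy": -0.055,"wz": -0.142,"grip": 0.5}
  ]
}}

```text
clock: 5.15
eef_pos: [0.5555, -0.2144, 0.241]
tool_rot: [0.044, 0.965, -0.012, 0.259]
ft_force: [-0.4, -0.4, -1.4]
grip_width: 0.009
grasp_force: 59.2
```

Run:
```python
from h import *
n=np.array([-.4975,.049,.866]);n/=np.linalg.norm(n)
c=np.array([.6133,-.2236,.1362])
goal(c+n*.12,np.array([.098,.995,0]),n)
shot('wrist','w3');shot('top','t3');shot('scene','s3')
a=cv2.imread('pics/w3.png');cv2.imwrite('pics/w3b.png',cv2.resize(a,(800,600)))
```

```text
clock 5.15 eef [ 0.5555 -0.2144  0.241 ] grip 0.00897403817012209 q [-0.46  0.08 -0.31  0.69  0.18 -0.32] 
d cm [ 0.18 -0.35 -0.01] rv [0.004 0.001 0.006] 0.006772238039444711
```

View pics/w3b.png

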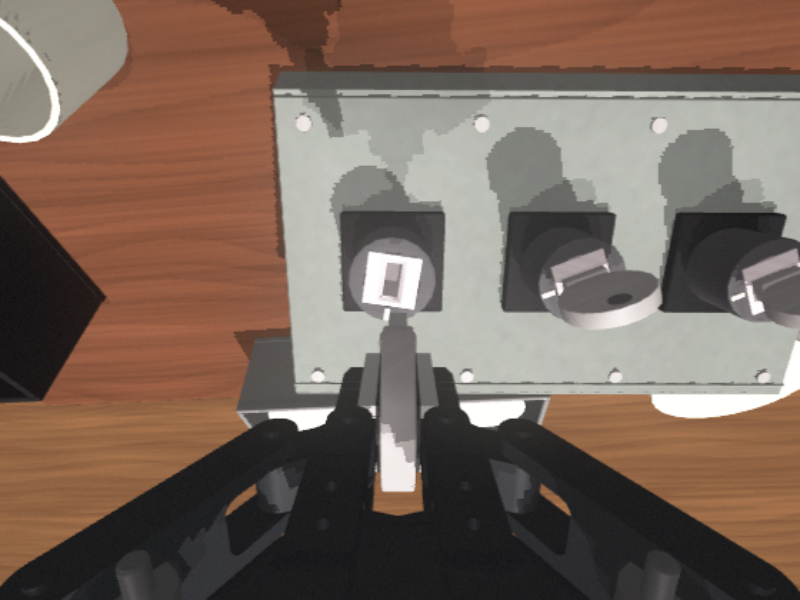

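The slot is clear in the wrist view: a dark slot at (393,280) in a white plate, tilted slightly. The key blade is at (398,320). The neighbouring switches have bows in them. Now to measure slot centre and angle on the mouth plane, and the key as held.

```bash
cat > m.py <<'E'
from h import *
import sys
def run(fn):
    s=load(fn);P=pts(s);p=s['p'].astype(int)
    n=np.array([-.4975,.049,.866]);n/=np.linalg.norm(n)
    w=(p.min(2)>150).astype(np.uint8);w[:, :235]=0;w[:,310:]=0;w[:165]=0;w[222:]=0
    cs,hi=cv2.findContours(w,cv2.RETR_CCOMP,cv2.CHAIN_APPROX_NONE)
    C=np.array([.6133,-.2236,.1362])
    m=(abs((P-C)@n)<.006)&(np.linalg.norm(P-C,axis=-1)<.035)
    q=P[m];print('mouth plane pts',len(q),q.mean(0).round(4),'off',((q-C)@n).mean().round(4))
    cal=np.linalg.inv(s['view'])
    def ray(uv,off):
        uv=np.atleast_2d(uv).astype(float);d=np.stack([(uv[:,0]-s['cx'])/s['f'],-(uv[:,1]-s['cy'])/s['f'],-np.ones(len(uv))],1)@cal[:3,:3].T
        o=cal[:3,3];t=((C+n*off-o)@n)/(d@n);return o+t[:,None]*d
    ax=np.array([.098,.995,0]);ax/=np.linalg.norm(ax);ex=np.cross(ax,-n)  # tool-like frame: x downslope, y along row
    off=np.median((q-C)@n)
    for i,c in enumerate(cs):
        if cv2.contourArea(c)<30: continue
        W=ray(c[:,0],off);L=np.stack([(W-C)@ex,(W-C)@ax],1)*1000
        print('hole' if hi[0][i][3]>=0 else 'outer',cv2.contourArea(c),c[:,0].mean(0),'rect mm',np.round(np.array(cv2.minAreaRect(L.astype(np.float32))[0]),1),cv2.minAreaRect(L.astype(np.float32))[1:])
    return ex,ax,n,C,off
if __name__=='__main__':
    ex,ax,n,C,off=run(sys.argv[1]);o=monitor.get_obs();d=o['eef_pos']-C;A=R.from_quat(o['tool_rot']).as_matrix()
    print('tcp in lock frame mm',np.round(np.array([d@ex,d@ax,d@n])*1000,1),'tool axes in frame\n',(np.stack([ex,ax,n])@A).round(4))
E
python3 m.py w3
```

```text
mouth plane pts 2580 [ 0.6112 -0.2228  0.1353] off 0.0003
outer 55.5 [299.21276596 219.61702128] rect mm [-21.9  23. ] ((19.299541473388672, 3.9106996059417725), 87.93377685546875)
outer 1316.5 [273.8041958  195.86713287] rect mm [-0.   0.4] ((33.69659423828125, 34.37052536010742), 8.384475708007812)
hole 159.5 [275.3968254  197.17460317] rect mm [0.6 0.6] ((22.757064819335938, 10.70577335357666), 8.072219848632812)
outer 206.0 [239.79113924 199.46202532] rect mm [  2.2 -23.9] ((22.951356887817383, 51.82494354248047), 89.77728271484375)
tcp in lock frame mm [ -3.1   3.1 121.1] tool axes in frame
 [[ 1.      0.0064 -0.0037]
 [-0.0064  1.      0.0026]
 [-0.0038  0.0026 -1.    ]]
```

Run:
```python
from h import *
s=load('w3');P=pts(s);o=monitor.get_obs();A=R.from_quat(o['tool_rot']).as_matrix()
T=(P-o['eef_pos'])@A*1000
def rep(m,t):
    q=T[m];print(t,m.sum(),'mean',q.mean(0).round(1),'p1',np.percentile(q,1,axis=0).round(1),'p99',np.percentile(q,99,axis=0).round(1))
b=(abs(T[...,0]-6)<25)&(abs(T[...,1])<15)
for lo,hi in((20,30),(30,40),(40,47),(47,52)): rep(b&(T[...,2]>lo)&(T[...,2]<hi),(lo,hi))
# tool-x of blade front face by y-slices
```

```text
(20, 30) 13 mean [10.3  0.6 29.3] p1 [10.  -2.9 28.8] p99 [10.5  4.2 29.9]
(30, 40) 73 mean [10.2  0.7 35.1] p1 [ 9.6 -3.1 30.3] p99 [10.7  4.4 39.8]
(40, 47) 28 mean [10.1  1.  42.4] p1 [ 9.5 -2.6 40.1] p99 [10.5  4.6 45.1]<stdin>:5: RuntimeWarning: Mean of empty slice.
  ret = um.true_divide(
Traceback (most recent call last):
IndexError: index -1 is out of bounds for axis 0 with size 0
```

Request:
{"name": "arm_command", "arguments": {
  "increments": [
    {"dx": 0.33,"dy": -0.33,"dz": 1,"wx": 0.004,"wy": 0.001,"wz": 0.1,"grip": 0.5},
    {"dx": 0.33,"dy": -0.33,"dz": 3,"wx": 0.004,"wy": 0.001,"wz": 0.15,"grip": 0.5},
    {"dx": 0.33,"dy": -0.33,"dz": 5,"wx": 0.004,"wy": 0.001,"wz": 0.15,"grip": 0.5},
    {"dx": 0.33,"dy": -0.33,"dz": 6.4,"wx": 0.004,"wy": 0.001,"wz": 0.15,"grip": 0.5},
    {"dx": 0.33,"dy": -0.33,"dz": 6.4,"wx": 0.004,"wy": 0.001,"wz": 0.15,"grip": 0.5},
    {"dx": 0.33,"dy": -0.33,"dz": 6.4,"wx": 0.004,"wy": 0.001,"wz": 0.15,"grip": 0.5}
  ]
}}

```text
clock: 5.9
eef_pos: [0.5845, -0.2216, 0.1853]
tool_rot: [0.117, 0.959, 0.005, 0.26]
ft_force: [0.6, 0.0, -1.3]
grip_width: 0.0094
grasp_force: 59.3
```

Run:
```python
from h import *
shot('wrist','w4')
a=cv2.imread('pics/w4.png')[150:330,170:390];cv2.imwrite('pics/w4b.png',cv2.resize(a,(733,600),interpolation=cv2.INTER_CUBIC))
import m
n=np.array([-.4975,.049,.866]);n/=np.linalg.norm(n);C=np.array([.6133,-.2236,.1362]);ax=np.array([.098,.995,0]);ax/=np.linalg.norm(ax);ex=np.cross(ax,-n)
o=monitor.get_obs();d=o['eef_pos']-C;A=R.from_quat(o['tool_rot']).as_matrix()
print('tcp in lock frame mm',np.round(np.array([d@ex,d@ax,d@n])*1000,1),'\n',(np.stack([ex,ax,n])@A).round(4),o['ft_force'])
```

```text
tcp in lock frame mm [-0.  -1.2 57.4] 
 [[ 0.9895 -0.1442 -0.0028]
 [ 0.1442  0.9895 -0.0022]
 [-0.0031 -0.0017 -1.    ]] [ 0.17773403  0.64562804 -1.29238126]
```

View pics/w4b.png

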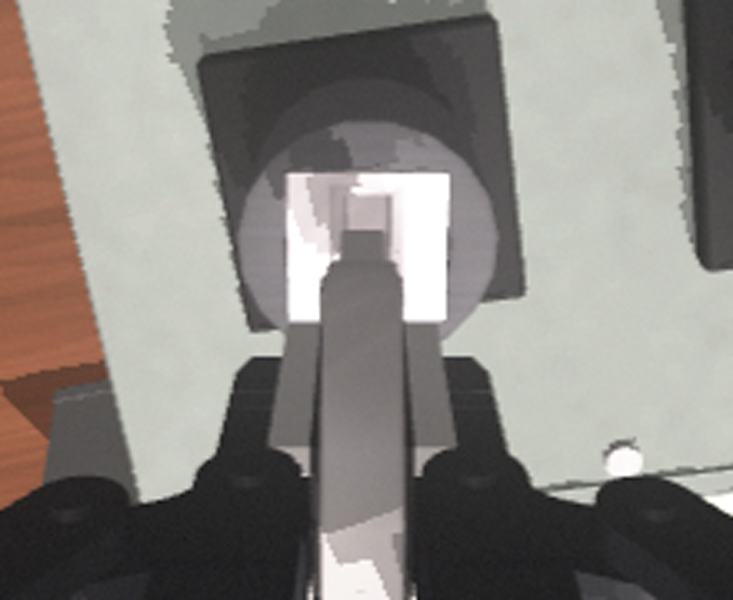

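The blade tip (363,245) lines up with the slot (367,210). It needs about 1 mm to the right, so I'll correct that and push in.

Request:
{"name": "arm_command", "arguments": {
  "increments": [
    {"dx": 0.02,"dy": 0.1,"dz": 0,"wx": 0,"wy": 0,"wz": 0,"grip": 0.5},
    {"dx": 0.02,"dy": 0.1,"dz": 0.4,"wx": 0,"wy": 0,"wz": 0,"grip": 0.5},
    {"dx": 0.02,"dy": 0.1,"dz": 0.8,"wx": 0,"wy": 0,"wz": 0,"grip": 0.5},
    {"dx": 0.02,"dy": 0.1,"dz": 1.2,"wx": 0,"wy": 0,"wz": 0,"grip": 0.5},
    {"dx": 0.02,"dy": 0.1,"dz": 1.6,"wx": 0,"wy": 0,"wz": 0,"grip": 0.5},
    {"dx": 0.02,"dy": 0.1,"dz": 1.6,"wx": 0,"wy": 0,"wz": 0,"grip": 0.5}
  ]
}}

```text
clock: 6.55
eef_pos: [0.5921, -0.2219, 0.1696]
tool_rot: [0.118, 0.959, 0.005, 0.259]
ft_force: [-0.3, 0.3, -1.9]
grip_width: 0.0094
grasp_force: 59.3
```

```bash
cat > st.py <<'E'
from h import *
n=np.array([-.4975,.049,.866]);n/=np.linalg.norm(n);C=np.array([.6133,-.2236,.1362]);ax=np.array([.098,.995,0]);ax/=np.linalg.norm(ax);ex=np.cross(ax,-n)
o=monitor.get_obs();d=o['eef_pos']-C;A=R.from_quat(o['tool_rot']).as_matrix()
print('tcp in lock frame mm',np.round(np.array([d@ex,d@ax,d@n])*1000,1),'\n',(np.stack([ex,ax,n])@A).round(4),'f tool',(o['ft_force']@A).round(1),'m',(o['ft_torque']@A).round(2),'q',o['joint_pos'].round(2))
E
python3 st.py
```

```text
tcp in lock frame mm [ 1.7 -0.4 39.6] 
 [[ 9.894e-01 -1.452e-01  2.000e-04]
 [ 1.452e-01  9.894e-01 -1.700e-03]
 [-0.000e+00 -1.700e-03 -1.000e+00]] f tool [1.3 0.  1.5] m [ 0.06  0.63 -0.01] q [-0.44  0.21 -0.35  0.51  0.17 -0.15]
```

Request:
{"name": "arm_command", "arguments": {
  "increments": [
    {"dx": -0.05,"dy": 0,"dz": 0.4,"wx": 0,"wy": 0,"wz": 0,"grip": 0.5},
    {"dx": -0.05,"dy": 0,"dz": 0.8,"wx": 0,"wy": 0,"wz": 0,"grip": 0.5},
    {"dx": -0.05,"dy": 0,"dz": 1.2,"wx": 0,"wy": 0,"wz": 0,"grip": 0.5},
    {"dx": -0.05,"dy": 0,"dz": 1.6,"wx": 0,"wy": 0,"wz": 0,"grip": 0.5},
    {"dx": -0.05,"dy": 0,"dz": 2.0,"wx": 0,"wy": 0,"wz": 0,"grip": 0.5},
    {"dx": -0.05,"dy": 0,"dz": 2.2,"wx": 0,"wy": 0,"wz": 0,"grip": 0.5},
    {"dx": -0.05,"dy": 0,"dz": 2.2,"wx": 0,"wy": 0,"wz": 0,"grip": 0.5}
  ]
}}

```text
clock: 7.25
eef_pos: [0.6037, -0.2233, 0.1515]
tool_rot: [0.118, 0.959, 0.005, 0.259]
ft_force: [0.9, 0.2, -0.3]
grip_width: 0.0094
grasp_force: 59.3
```

```bash
python3 st.py
```

```text
tcp in lock frame mm [ 0.6 -0.6 18.1] 
 [[ 9.894e-01 -1.451e-01 -9.000e-04]
 [ 1.451e-01  9.894e-01 -2.000e-03]
 [-1.100e-03 -1.800e-03 -1.000e+00]] f tool [-0.5  0.4  0.7] m [0.08 0.61 0.03] q [-0.43  0.25 -0.35  0.47  0.16 -0.14]
```

Going in freely. Now to press until the collar seats.

Request:
{"name": "arm_command", "arguments": {
  "increments": [
    {"dx": 0,"dy": 0,"dz": 0.15,"wx": 0,"wy": 0,"wz": 0,"grip": 0.5},
    {"dx": 0,"dy": 0,"dz": 0.3,"wx": 0,"wy": 0,"wz": 0,"grip": 0.5},
    {"dx": 0,"dy": 0,"dz": 0.4,"wx": 0,"wy": 0,"wz": 0,"grip": 0.5},
    {"dx": 0,"dy": 0,"dz": 0.4,"wx": 0,"wy": 0,"wz": 0,"grip": 0.5},
    {"dx": 0,"dy": 0,"dz": 0.4,"wx": 0,"wy": 0,"wz": 0,"grip": 0.5}
  ]
}}

```text
clock: 7.75
eef_pos: [0.6051, -0.2235, 0.1494]
tool_rot: [0.118, 0.959, 0.005, 0.259]
ft_force: [-6.9, 1.7, 5.5]
grip_width: 0.0088
grasp_force: 61.1
```

```bash
python3 st.py
```

```text
tcp in lock frame mm [ 0.5 -0.7 15.5] 
 [[ 0.9894 -0.1453 -0.0015]
 [ 0.1453  0.9894 -0.0023]
 [-0.0018 -0.002  -1.    ]] f tool [ 3.4  0.5 -8.2] m [-0.02  1.32  0.02] q [-0.43  0.26 -0.35  0.46  0.16 -0.14]
```

Seated: the TCP is 15.5 mm above the mouth, as on the block, with about 8 N of axial contact. Now turning clockwise.

Request:
{"name": "arm_command", "arguments": {
  "increments": [
    {"dx": 0,"dy": 0,"dz": 0,"wx": 0,"wy": 0,"wz": 0,"grip": 0.5},
    {"dx": 0,"dy": 0,"dz": 0,"wx": 0,"wy": 0,"wz": 0.1,"grip": 0.5},
    {"dx": 0,"dy": 0,"dz": 0,"wx": 0,"wy": 0,"wz": 0.2,"grip": 0.5},
    {"dx": 0,"dy": 0,"dz": 0,"wx": 0,"wy": 0,"wz": 0.3,"grip": 0.5},
    {"dx": 0,"dy": 0,"dz": 0,"wx": 0,"wy": 0,"wz": 0.4,"grip": 0.5},
    {"dx": 0,"dy": 0,"dz": 0,"wx": 0,"wy": 0,"wz": 0.5,"grip": 0.5},
    {"dx": 0,"dy": 0,"dz": 0,"wx": 0,"wy": 0,"wz": 0.5,"grip": 0.5}
  ]
}}

```text
clock: 8.45
eef_pos: [0.6049, -0.2231, 0.1493]
tool_rot: [0.352, 0.899, 0.07, 0.25]
ft_force: [-8.7, 3.1, 6.6]
grip_width: 0.0091
grasp_force: 60.9
```

```bash
python3 st.py
```

```text
tcp in lock frame mm [ 0.7 -0.3 15.5] 
 [[ 7.976e-01 -6.032e-01 -1.100e-03]
 [ 6.032e-01  7.976e-01 -1.500e-03]
 [-1.800e-03 -6.000e-04 -1.000e+00]] f tool [  4.9  -0.9 -10.3] m [0.59 1.37 0.01] q [-0.43  0.26 -0.35  0.46  0.16  0.36]
```

Request:
{"name": "arm_command", "arguments": {
  "increments": [
    {"dx": 0,"dy": 0,"dz": 0,"wx": 0,"wy": 0,"wz": 0.1,"grip": 0.5},
    {"dx": 0,"dy": 0,"dz": 0,"wx": 0,"wy": 0,"wz": 0.2,"grip": 0.5},
    {"dx": 0,"dy": 0,"dz": 0,"wx": 0,"wy": 0,"wz": 0.3,"grip": 0.5},
    {"dx": 0,"dy": 0,"dz": 0,"wx": 0,"wy": 0,"wz": 0.4,"grip": 0.5},
    {"dx": 0,"dy": 0,"dz": 0,"wx": 0,"wy": 0,"wz": 0.5,"grip": 0.5},
    {"dx": 0,"dy": 0,"dz": 0,"wx": 0,"wy": 0,"wz": 0.58,"grip": 0.5},
    {"dx": 0,"dy": 0,"dz": 0,"wx": 0,"wy": 0,"wz": 0.64,"grip": 0.5},
    {"dx": 0,"dy": 0,"dz": 0,"wx": 0,"wy": 0,"wz": 0.64,"grip": 0.5}
  ]
}}

```text
clock: 9.25
eef_pos: [0.6054, -0.2224, 0.1495]
tool_rot: [0.616, 0.743, 0.145, 0.215]
ft_force: [-6.4, 4.2, 7.2]
grip_width: 0.0096
grasp_force: 60.9
```

```bash
python3 st.py
```

```text
tcp in lock frame mm [ 0.3  0.4 15.5] 
 [[ 2.808e-01 -9.598e-01 -2.000e-03]
 [ 9.598e-01  2.808e-01  1.000e-04]
 [-4.000e-04  2.000e-03 -1.000e+00]] f tool [ 4.1 -1.1 -9.6] m [ 0.98  1.13 -0.01] q [-0.43  0.26 -0.35  0.46  0.16  1.  ]
```

Request:
{"name": "arm_command", "arguments": {
  "increments": [
    {"dx": 0,"dy": 0,"dz": 0,"wx": 0,"wy": 0,"wz": 0.04,"grip": 0.5},
    {"dx": 0,"dy": 0,"dz": 0,"wx": 0,"wy": 0,"wz": 0.08,"grip": 0.5},
    {"dx": 0,"dy": 0,"dz": 0,"wx": 0,"wy": 0,"wz": 0.08,"grip": 0.5},
    {"dx": 0,"dy": 0,"dz": 0,"wx": 0,"wy": 0,"wz": 0.08,"grip": 0.5}
  ]
}}

```text
clock: 9.65
eef_pos: [0.6057, -0.2222, 0.1497]
tool_rot: [0.645, 0.719, 0.154, 0.21]
ft_force: [-7.3, 4.8, 6.6]
grip_width: 0.0093
grasp_force: 60.9
```

Run:
```python
import st
from h import *
shot('wrist','w5')
a=cv2.imread('pics/w5.png')[130:340,160:440];cv2.imwrite('pics/w5b.png',cv2.resize(a,(800,600),interpolation=cv2.INTER_CUBIC))
```

```text
tcp in lock frame mm [-0.1  0.7 15.5] 
 [[ 2.055e-01 -9.786e-01 -2.500e-03]
 [ 9.786e-01  2.055e-01  4.000e-04]
 [-1.000e-04  2.600e-03 -1.000e+00]] f tool [ 4.7 -2.5 -9.6] m [ 0.96  1.1  -0.43] q [-0.43  0.26 -0.35  0.46  0.16  1.08]
```

View pics/w5b.png

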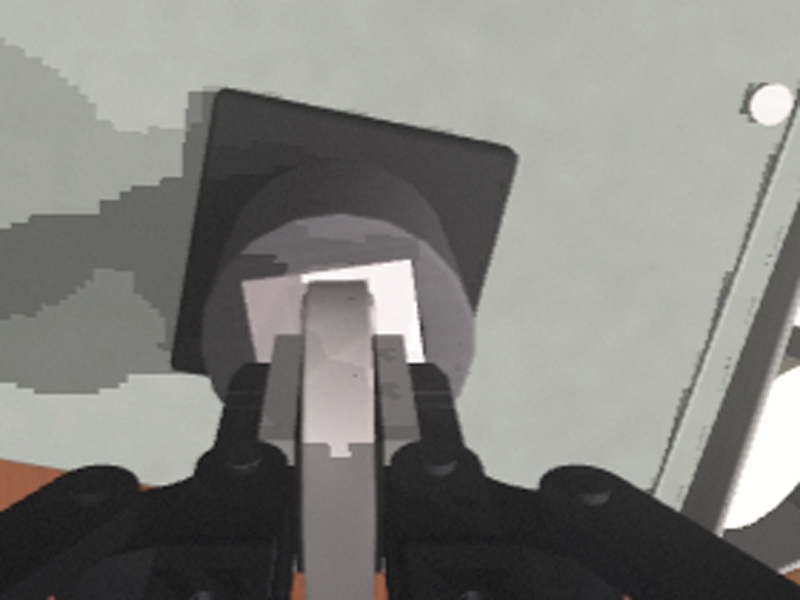

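At the stop: the reaction torque has risen to 0.43 N·m, and the barrel plate edges sit about 7° behind the tool at 1.36 rad, so the barrel is at about 1.24. Releasing and backing off along the axis.

Request:
{"name": "arm_command", "arguments": {
  "increments": [
    {"dx": 0,"dy": 0,"dz": 0,"wx": 0,"wy": 0,"wz": 0,"grip": 3},
    {"dx": 0,"dy": 0,"dz": 0,"wx": 0,"wy": 0,"wz": 0,"grip": 3},
    {"dx": 0,"dy": 0,"dz": 0,"wx": 0,"wy": 0,"wz": 0,"grip": 3},
    {"dx": 0,"dy": 0,"dz": 0,"wx": 0,"wy": 0,"wz": 0,"grip": 3},
    {"dx": 0,"dy": 0,"dz": -1,"wx": 0,"wy": 0,"wz": 0,"grip": 3},
    {"dx": 0,"dy": 0,"dz": -3,"wx": 0,"wy": 0,"wz": 0,"grip": 3},
    {"dx": 0,"dy": 0,"dz": -6,"wx": 0,"wy": 0,"wz": 0,"grip": 3},
    {"dx": 0,"dy": 0,"dz": -9,"wx": 0,"wy": 0,"wz": 0,"grip": 3},
    {"dx": 0,"dy": 0,"dz": -12,"wx": 0,"wy": 0,"wz": 0,"grip": 3},
    {"dx": 0,"dy": 0,"dz": -12,"wx": 0,"wy": 0,"wz": 0,"grip": 3}
  ]
}}

```text
clock: 10.7
eef_pos: [0.5467, -0.2185, 0.2583]
tool_rot: [0.645, 0.717, 0.154, 0.214]
ft_force: [0.5, -0.5, 0.1]
grip_width: 0.03
grasp_force: 0.0
```

Run:
```python
import st
from h import *
shot('wrist','w6')
a=cv2.imread('pics/w6.png');cv2.imwrite('pics/w6b.png',cv2.resize(a,(800,600)))
s=load('w6');P=pts(s);from st import n,C,ax,ex
D=P-C;h=D@n;x=D@ex;y=D@ax
m=(np.hypot(x,y)<.03)&(h>.03)&(h<.07);q=np.stack([x,y,h],-1)[m]*1000
print('bow top h',np.percentile(q[:,2],98),'mean',q.mean(0),'rect',cv2.minAreaRect(q[:,:2].astype(np.float32)))
```

```text
tcp in lock frame mm [ -3.2  -1.4 139.2] 
 [[ 0.2046 -0.9788 -0.0097]
 [ 0.9788  0.2046 -0.0053]
 [-0.0072  0.0084 -0.9999]] f tool [-0.5  0.4  0.2] m [0.43 0.06 0.03] q [-0.47  0.04 -0.3   0.72  0.18  1.04]
bow top h 59.605921336486645 mean [ 1.96294562  5.32606361 52.99939041] rect ((1.0588741302490234, 0.9149990081787109), (49.91653823852539, 10.65262222290039), 75.01142883300781)
```

View pics/w6b.png

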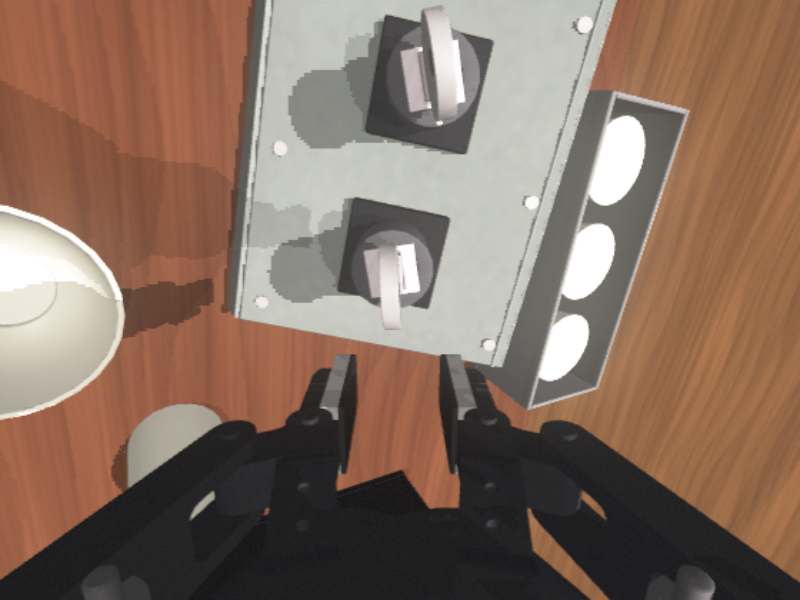

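The key at (390,285) stays in the switch. The bow top stands 58–60 mm above the mouth (58 when fully home) and is turned about 75°. The neighbouring key at (437,65) is still on, and the gripper is clear.

```bash
python3 -c "
from h import *
print(job.job_done())"
```

```text
the job is handed in; nothing more can be done
None
```

The round-bowed key is fully home in the switch that was empty, turned clockwise to its stop and let go; the job was handed in at about 10.8 s, and no verdict came back.

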